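Seat the circuit board in the bench tester and start the test

ROBOT

A 7-joint arm with a two-finger parallel gripper is mounted at the origin on the work surface. World frame = base frame: x ahead of the robot, y to its left, z up, the work surface at z = 0. Lengths are in m, angles in rad, forces in N, time in s.
With the tool pointing down it reaches from about 0.425 to 0.875 m from the base axis. Payload 9.9 kg.
Tool frame: the origin (TCP) lies at the very end of the fingers, on their centre line; the grasp point (between the pads) lies ctrl.hold_point_z behind it (ctrl.hold_point_z is the distance from the TCP to the grasp point, in m); z points along the fingers, y is the direction in which the jaws open and shut (so a half turn about z gives the same grasp; the last joint's range is limited). The gripper opens to 85 mm and grips with 20 to 120 N. Pads are 22 mm wide; open, the fingers measure 114 mm over their backs; the gripper's body (76 mm by 85 mm) begins 54 mm behind the grasp point. The pads swing forward as they close: fully open they stand 13 mm farther back than shut.
Start: joints at [1.052, 0.576, 0.025, 1.437, -0.015, 1.129, -0.057], TCP at [0.284, -0.612, 0.231] pointing down, gripper open.
Joint ranges: [-2.76, 2.76], [-0.34, 2.15], [-1.52, 1.57], [0.19, 2.46], [-1.09, 4.23], [0.17, 1.99], [-2.82, 2.82]. Speed limits (rad/s): [2.22, 2.22, 3.01, 3.01, 3.14, 3.14, 3.14].

INTERFACE

Orientations are given as a unit quaternion [x, y, z, w].
In Python, from workcell import ctrl, cams, models gives the robot as it stands.
- The arm moves only by the tool carry_out, never from a script. Its argument "motion" is a list of rows, each a list of 3 entries, a list of its own where there are three numbers: the opening, from 0 (shut) to 1 (fully open), then the shift along the tool's x, y, z in cm, then the turn about the tool's z in degrees. A call has 1 to 20 rows; each row is the pose to reach, as a shift and turn from the pose commanded when the call began, along the tool's axes at that moment; what a row does not reach only later rows make up. A row lasts 1/12 s, in which the tool goes at most 41.7 mm and 7.16 degrees, less where a joint would pass 70% of its speed; a pose out of reach is approached as far as the arm can. A call with a gripper value outside its range is refused whole. The fingers move at their own pace and stop on an object; the grip force is fixed at half the most. Time passes only in rows, so rows that repeat a pose let the fingers close. It gives the time, the measured TCP pose, the force and the opening at its end, in the units of the state.
- ctrl.get_obs(): the state, without advancing time (a new reading comes with each control period).
- cams.snapshot(name): name is "side" or "top" or "wrist"; returns a dict with "frame" (384x512x3 uint8, red, green, blue), "depth" (384x512 float32, m along the optical axis (not along the pixel's ray), 0 where there is no reading), "fx", "fy", "cx", "cy" (pixels), "R" (3x3) and "t" (3): a world point X has camera coordinates R X + t; the wrist camera has in their place "tool_from_camera" (4x4, takes a point from camera to tool coordinates, whose origin is the TCP and whose axes are the flange's). Camera axes: x right, y down, z forward; pixel columns grow to the right and rows downward; lengths in m; the calibration is good to about 2 mm. A picture is of the moment at which its call begins: read the wrist's pose just before it.
- ctrl.finish_job(): hands the job in, once; it reports no verdict.
Trained networks look in a picture, given as the dict that the camera call returned (one of the last four; its "shot" number tells which), for a name from the list of things; names that differ only in an ending like _2 or _b are one class to them, and where a whole thing is asked for, a point or a joint stands for the part that bears it (a point fixed in the world has none). Each returns a list of dicts, best first, with "conf" (0 to 1); they miss things now and then, are a little off and sometimes report something else, mostly with a low value. They report only what shows in the picture. A call takes as long as a camera call. They do not tell look-alikes from the thing itself.
- models.boxes_of(picture, target): "rect" ([centre column, centre row, width, height] in pixels, round what is visible of it).
- models.spot_point(picture, target): "pixel" ([column, row] in pixels: a listed point, or the origin of a listed thing).
The state is a dict: "time_s": time; "joints": joint angles; "qd": joint speeds; "joint_efforts": joint torques, N m; "ee_pos": TCP position; "orientation": TCP orientation; "force": force on the tool from outside, world axes, zero at the start; "ft_torque": the same for the moment, N m; "finger_gap": finger opening in m.
Only numpy, scipy, OpenCV 4.12 (cv2) and the standard library are available. Lean on these libraries where they do the work, as an engineer would, in place of code of your own. Each camera call takes 0.05 s, during which the arm holds its last target.

TASK

With a fingertip, push the board carrier along the rails of the tester until you feel it drop into the locating notches and it sits fully home, only sliding it, never lifting or tipping it. Once it is home, press the green start button all the way down and let it come up again, then draw back, leaving the board home and the other things on the bench where they are.

Things in the scene. Friction and masses are not known exactly. Their poses are not given: they have to be found in the camera images.
- tester: circuit board tester fixed to the bench: blue box, aluminium deck. Origin on the bench under the middle of its rails; z up; y runs along the rails, the way the carrier must be slid; -x is its front. In its frame: box x -145..+85, y -200..+200 mm, deck z = 48 mm; grey front console x -145..-85 mm, top z = 66 mm
- rail_mid (a point): point midway between the two steel rails, level with their tops (66 mm above the bench), at the middle of their 400 mm length; axes as the tester's. Rails at |x| = 44..68 mm, open at both ends, no end stop; guide lips at |x| = 68.5..74.5 mm rise 14 mm above the rail tops. Between the rails free down to the deck (18 mm lower), but for the black probe block under the seat (y 40..100 mm, flush with the rail tops)
- seat (a point): where the carrier's origin lies when home in the notches: 70 mm along +y from rail_mid and 6 mm below the rail tops; axes as the tester's. Each rail has two notches, 12 mm long and 6 mm deep, 45 mm before and 45 mm beyond this point, marked by yellow lines on the lips
- carrier: black board carrier lying loose on the rails with the green board under test: 134 mm wide (x), 130 mm long (y, leading end +y), 0.3 to 0.65 kg, sliding friction 0.5 to 0.7 of its weight. Origin at its middle, at the underside of its two 8 mm cross rods (at y = +-45 mm; it drops when both are over their notches). Plate z 8..16 mm, aluminium end bars up to 26 mm, parts on the board up to 42 mm above the origin
- push_face (a point): centre of the carrier's flat trailing end face (134 mm wide, from 9 mm below to 9 mm above this point), where a fingertip can push; 65 mm behind the carrier's origin along its y, 17 mm above it; axes as the carrier's
- start_top (a point): centre of the top of the green start button: 26 mm across, standing 10 mm out of a black collar 42 mm across on the tester's console, at x = -115, y = -5 mm, top at z = 88 mm in the tester's frame; moves with the button, which goes straight down
- start (a joint): travel of the green start button, m: 0 up, 0.006 fully down; a spring returns it, about 1.5 N starts it moving and 5 N brings it fully down
- flux_pot: small white pot with a yellow lid, 42 mm across, 34 mm high, standing on the left end of the tester's grey console; origin at the centre of its underside
- solder_reel: green reel of solder, 54 mm across, 50 mm high, standing on the bench just beyond the tester; origin at the centre of its underside
- multimeter: grey hand multimeter with an orange dial, 165 x 80 x 40 mm, lying on the bench to the left; origin at the centre of its underside
- tape_roll: clear tape roll lying flat, 92 mm across, 24 mm high, on the bench beyond the tester's right end; origin at the centre of its underside
- screwdriver: blue-handled screwdriver, 200 mm long, 26 mm thick, lying on the bench at the far left of the tester; origin under its middle
- spray_bottle: green bottle with a white cap, 68 mm across, 170 mm high, standing on the bench beyond the tester's right end; origin at the centre of its underside
- spare_board: bare spare circuit board lying flat, 105 x 165 mm, parts up to 33 mm high, near right; origin at the centre of its underside
Mind the look-alikes: they are no part of the job. There is more than one size of the spray_bottle; the one meant has the size given above.

How it is judged:
By the outcome, as a careful person would: the job done as asked, in the order asked, and still so for the second after the job is handed in, with the robot touching nothing.
It also fails if it takes over 43 s, if anything falls off the work surface, if the arm or the gripper's body presses on something with over 40 N, if the wrist force passes 120 N, or if a joint passes its speed limit or range.

## Working session

There is one attempt and no reset: what is moved stays moved. The work goes in short steps, Python scripts to look and compute and a tool call to move; the robot and the scene stay as the last step left them, time stands still between calls to the robot, and variables do not carry over. Pictures are saved under pics/ and viewed, and the job is handed in when it is done.

Besides the shell and the picture viewer there is one more tool, called after "Request:" as name(argument=value, ...) on one line, values as JSON. carry_out: Moves the arm, as the interface text tells. Its arguments: {"type":"object","properties":{"motion":{"type":"array","items":{"type":"array"}}},"required":["motion"]}

```bash
mkdir -p pics; ls; python3 - <<'E'
from workcell import ctrl,cams,models
import cv2,numpy as np,pickle
o=ctrl.get_obs(); print(o['time_s'],o['ee_pos'],o['orientation'],o['force'],o['finger_gap'],ctrl.hold_point_z)
for n in ['side','top']:
    p=cams.snapshot(n); cv2.imwrite(f'pics/{n}0.png',p['frame'][:,:,::-1]); pickle.dump(p,open(f'{n}0.pkl','wb'))
    print(n,p['fx'],p['cx'],p['cy'],np.round(p['R'],3).tolist(),p['t'])
    for t in ['rail_mid','seat','push_face','start_top','carrier','tester','flux_pot','spray_bottle']:
        r=models.spot_point(p,t)[:2]
        for q in r:
            u,v=q['pixel']; d=p['depth'][int(np.clip(v,0,383)),int(np.clip(u,0,511))]
            X=p['R'].T@(np.array([(u-p['cx'])/p['fx']*d,(v-p['cy'])/p['fy']*d,d])-p['t'])
            print(t,round(q['conf'],2),np.round([u,v]),np.round(X,4))
E
```

```text
pics
0.0 [ 0.28411965 -0.61177936  0.23047172] [ 9.76456240e-01  2.15714080e-01 -2.21359794e-04 -7.73791448e-04] [-0.66760273 -0.18712102  0.24304642] 0.08538268103361919 0.0187
side 364.45824020594796 255.8703331870956 189.83697938780298 [[-0.971, -0.24, 0.015], [-0.168, 0.634, -0.755], [0.172, -0.735, -0.656]] [0.56865787 0.15690106 1.02610873]
rail_mid 0.76 [250. 198.] [0.6013 0.0099 0.0478]
seat 0.62 [244. 214.] [0.6001 0.0898 0.0612]
push_face 0.83 [271. 168.] [ 0.5629 -0.0912  0.0953]
start_top 0.46 [291. 203.] [0.4745 0.0407 0.0863]
carrier 0.69 [259. 184.] [ 0.5817 -0.0207  0.0834]
tester 0.77 [251. 217.] [0.5767 0.0982 0.0606]
flux_pot 0.58 [270. 250.] [0.497  0.223  0.0885]
spray_bottle 0.81 [270. 132.] [ 0.613  -0.3222  0.0785]
spray_bottle 0.74 [268. 145.] [ 0.6197 -0.3184  0.0231]
top 397.49660187343204 261.7661635533258 194.41210702765406 [[0.021, -1.0, 0.016], [-0.986, -0.023, -0.164], [0.164, -0.013, -0.986]] [-0.01330204  0.60451591  1.31398225]
rail_mid 0.92 [251. 199.] [0.5894 0.0369 0.0444]
seat 0.66 [231. 196.] [0.5955 0.1047 0.0571]
push_face 0.92 [294. 208.] [ 0.5588 -0.1118  0.0506]
carrier 0.61 [273. 200.] [ 0.5819 -0.0381  0.0848]
tester 0.84 [249. 201.] [0.5826 0.0422 0.0453]
tester 0.2 [233. 198.] [0.5899 0.0986 0.0587]
flux_pot 0.69 [200. 224.] [0.4951 0.1997 0.1017]
spray_bottle 0.78 [383. 194.] [ 0.6138 -0.4131  0.069 ]
spray_bottle 0.55 [357. 195.] [ 0.6077 -0.3241  0.0657]
```

```bash
python3 - <<'E'
import cv2
for n in ['side0','top0']:
    i=cv2.imread(f'pics/{n}.png'); cv2.imwrite(f'pics/{n}b.png',cv2.resize(i,(768,576),interpolation=cv2.INTER_CUBIC))
i=cv2.imread('pics/top0.png')[150:280,180:410]; cv2.imwrite('pics/top0c.png',cv2.resize(i,None,fx=3.4,fy=3.4,interpolation=cv2.INTER_CUBIC))
E
```

```text
(no output)
```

View pics/side0b.png

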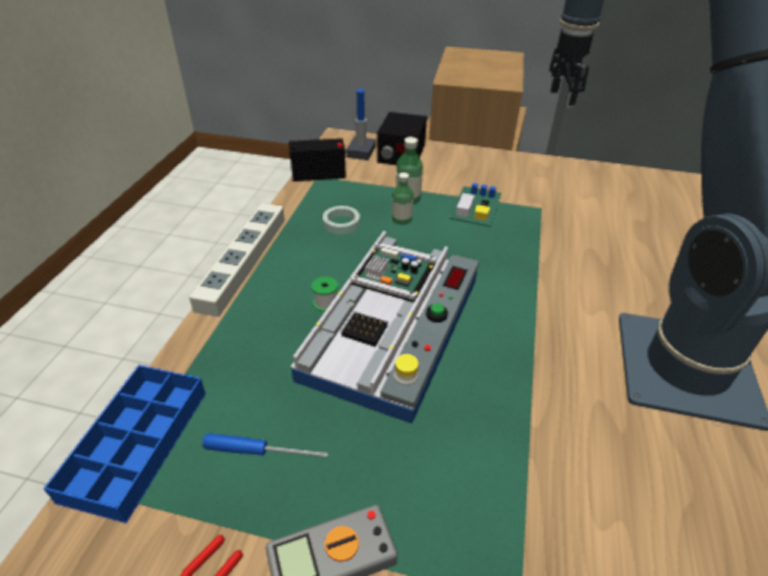

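View pics/top0c.png

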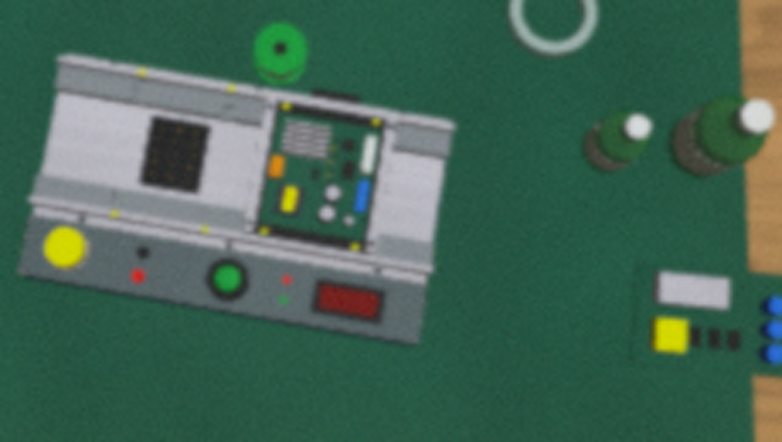

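View pics/top0b.png

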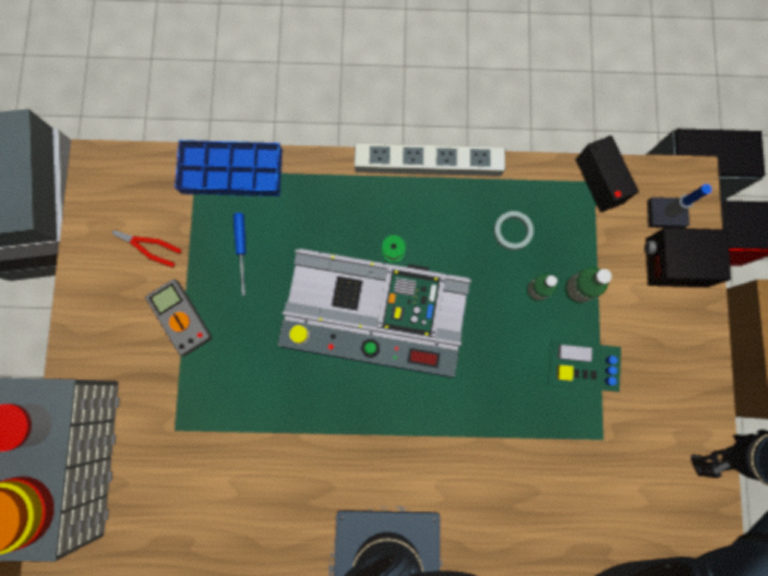

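The carrier sits toward the robot's right end of the tester with its free end facing right, and the notches are to the left. The top crop shows the yellow notch marks at (142,72), (231,88), (113,214) and (204,229), and the button at (228,278). Next I'll fit the tester pose.

```bash
cat > fit.py <<'E'
import pickle,numpy as np,cv2
from scipy.optimize import least_squares
def P(p,X): c=p['R']@X+p['t']; return np.array([p['fx']*c[0]/c[2]+p['cx'],p['fy']*c[1]/c[2]+p['cy']])
def W(th,X):
    c,s=np.cos(th[2]),np.sin(th[2]); return np.array([th[0]+c*X[0]-s*X[1],th[1]+s*X[0]+c*X[1],X[2]])
E
python3 - <<'E'
from fit import *
top=pickle.load(open('top0.pkl','rb')); side=pickle.load(open('side0.pkl','rb'))
f=lambda u,v:np.array([u/3.4+180-.35,v/3.4+150-.35])
T=[((142,72),(.0715,.115,.080)),((231,88),(.0715,.025,.080)),((113,214),(-.0715,.115,.080)),((204,229),(-.0715,.025,.080)),
((228,278),(-.115,-.005,.088)),((20,272),(-.145,.2,.066)),((418,342),(-.145,-.2,.066)),((176,155),(0,.07,.066))]
S=[((437,311),(-.115,-.005,.088)),((365,328),(0,.07,.066))]
obs=[(top,f(*a),np.array(b)) for a,b in T]+[(side,np.array(a)/1.5,np.array(b)) for a,b in S]
r=least_squares(lambda th:np.concatenate([P(p,W(th,X))-m for p,m,X in obs]),[.59,.037,-.16],loss='soft_l1')
th=r.x; print(th,np.degrees(th[2])); print(np.round(r.fun.reshape(-1,2),1))
np.save('th.npy',th)
# carrier: end face etc from depth in tester frame
for n,p in (('top',top),('side',side)):
    v,u=np.mgrid[:384,:512]; d=p['depth'].astype(float)
    C=np.stack([(u-p['cx'])/p['fx']*d,(v-p['cy'])/p['fy']*d,d],-1); X=(C-p['t'])@p['R']
    c,s=np.cos(th[2]),np.sin(th[2]); dx=X[...,:2]-th[:2]
    tx=c*dx[...,0]+s*dx[...,1]; ty=-s*dx[...,0]+c*dx[...,1]; z=X[...,2]
    for a in np.arange(-.2,.2,.01):
        m=(abs(tx)<.035)&(ty>a)&(ty<=a+.01)&(d>0)
        print(n,round(a+.005,3),np.round(np.percentile(z[m],[10,50,90])*1000),end='; ')
    print()
    for t in ['push_face','carrier']: pass
# carrier corner tags
for a,z in (((286,106),.082),((376,122),.082),((264,231),.082),((355,246),.082)):
    q=f(*a); ray=top['R'].T@np.array([(q[0]-top['cx'])/top['fx'],(q[1]-top['cy'])/top['fy'],1]); o=-top['R'].T@top['t']
    X=o+ray*(z-o[2])/ray[2]; dx=X[:2]-th[:2]; c,s=np.cos(th[2]),np.sin(th[2]); print('corner',np.round([c*dx[0]+s*dx[1],-s*dx[0]+c*dx[1]],4))
for y in (-.2,-.14,0,.07): print(y,W(th,np.array([0,y,.066])))
print('btn',W(th,np.array([-.115,-.005,.088])))
E
```

```text
[ 0.58830552  0.03639331 -0.15001561] -8.59526122040589
[[-0.2  0.3]
 [-0.2  0.1]
 [ 0.3 -0.1]
 [ 0.2  0.2]
 [-0.3  0.1]
 [-1.2  0.6]
 [ 0.2  0.7]
 [-0.7 -0.6]
 [-0.1 -2.6]
 [-0.8 -2.3]]
top -0.195 [44. 48. 52.]; top -0.185 [44. 48. 51.]; top -0.175 [45. 48. 52.]; top -0.165 [45. 48. 51.]; top -0.155 [46. 48. 51.]; top -0.145 [45. 50. 92.]; top -0.135 [83. 90. 95.]; top -0.125 [80. 85. 95.]; top -0.115 [82. 87. 98.]; top -0.105 [80. 84. 88.]; top -0.095 [ 81.  85. 106.]; top -0.085 [ 81.  85. 104.]; top -0.075 [ 81.  85. 100.]; top -0.065 [ 81.  87. 107.]; top -0.055 [ 82.  90. 105.]; top -0.045 [ 81.  89. 105.]; top -0.035 [ 81.  88. 100.]; top -0.025 [81. 84. 94.]; top -0.015 [89. 92. 95.]; top -0.005 [45. 48. 52.]; top 0.005 [45. 48. 52.]; top 0.015 [45. 48. 52.]; top 0.025 [45. 49. 52.]; top 0.035 [46. 48. 51.]; top 0.045 [54. 59. 63.]; top 0.055 [56. 59. 64.]; top 0.065 [56. 60. 64.]; top 0.075 [57. 61. 64.]; top 0.085 [57. 60. 64.]; top 0.095 [57. 60. 63.]; top 0.105 [45. 48. 52.]; top 0.115 [44. 47. 50.]; top 0.125 [45. 48. 52.]; top 0.135 [44. 48. 52.]; top 0.145 [46. 48. 52.]; top 0.155 [45. 48. 51.]; top 0.165 [44. 48. 52.]; top 0.175 [45. 49. 52.]; top 0.185 [45. 48. 51.]; top 0.195 [44. 48. 52.]; 
side -0.195 [49. 50. 51.]; Traceback (most recent call last):
  File "<stdin>", line 19, in <module>
    return _quantile_unchecked(
        a, q, axis, out, overwrite_input, method, keepdims, weights)
    return _ureduce(a,
                    func=_quantile_ureduce_func,
    ...<5 lines>...
                    overwrite_input=overwrite_input,
                    method=method)
    r = func(a, **kwargs)
    result = _quantile(arr,
                       quantiles=q,
    ...<2 lines>...
                       out=out,
                       weights=wgt)
    slices_having_nans = np.isnan(arr[-1, ...])
                                  ~~~^^^^^^^^^
IndexError: index -1 is out of bounds for axis 0 with size 0
```

```bash
cat > mv.py <<'E'
from fit import *
from scipy.spatial.transform import Rotation as Ro
from workcell import ctrl
th=np.load('th.npy')
def rel(tp,yawoff=90):
    o=ctrl.get_obs(); R=Ro.from_quat(o['orientation']).as_matrix(); d=R.T@(W(th,np.array(tp))-o['ee_pos'])
    yaw=np.degrees(np.arctan2(R[1,0],R[0,0])); t=-((np.degrees(th[2])+yawoff-yaw+180)%360-180)
    print(tp,'shift cm',np.round(d*100,2),'turn',round(t,1))
def where():
    o=ctrl.get_obs(); d=np.array(o['ee_pos'])[:2]-th[:2]; c,s=np.cos(th[2]),np.sin(th[2]); f=np.array(o['force'])
    print('t',o['time_s'],'tester mm',np.round(1000*np.array([c*d[0]+s*d[1],-s*d[0]+c*d[1],o['ee_pos'][2]]),1),'F tester',np.round([c*f[0]+s*f[1],-s*f[0]+c*f[1],f[2]],2),'j',np.round(o['joints'],2))
E
python3 -c "
from mv import *
where(); rel((0,-.185,.23)); rel((0,-.185,.12))"
```

```text
t 0.9 tester mm [-203.6 -686.8  231.3] F tester [-0.35  0.56 -0.14] j [ 1.05  0.58  0.02  1.44 -0.01  1.13 -0.06]
(0, -0.185, 0.23) shift cm [ 44.68 -30.6    0.13] turn -56.5
(0, -0.185, 0.12) shift cm [ 44.68 -30.6   11.13] turn -56.5
```

Request:
carry_out(motion=[[0, [2, -1.4, 0], -3], [0, [5, -3.4, 0], -7], [0, [8, -5.5, 0], -11], [0, [11.2, -7.7, 0], -15], [0, [14.4, -9.9, 0], -19], [0, [17.6, -12.1, 0], -23], [0, [20.8, -14.2, 0], -27], [0, [24, -16.4, 0], -31], [0, [27.2, -18.6, 0], -35], [0, [30.4, -20.8, 0], -39], [0, [33.6, -23, 0], -43], [0, [36.8, -25.2, 0], -47], [0, [39.8, -27.3, 0], -50.5], [0, [42, -28.8, 0], -53.5], [0, [43.6, -29.9, 0], -55.5], [0, [44.7, -30.6, 0], -56.5], [0, [44.7, -30.6, 0], -56.5]])

```text
time_s: 2.32
ee_pos: [0.5623, -0.1434, 0.2314]
orientation: [0.757, 0.654, 0.001, -0.0]
force: [-0.1, -0.6, 0.6]
finger_gap: 0.0002
```

```bash
python3 - <<'E'
from mv import *
from workcell import cams,models
where(); rel((0,-.17,.11)); 
o=ctrl.get_obs()
p=cams.snapshot('wrist'); cv2.imwrite('pics/w1.png',p['frame'][:,:,::-1]); 
M=np.array(p['tool_from_camera']); R=Ro.from_quat(o['orientation']).as_matrix()
c,s=np.cos(th[2]),np.sin(th[2])
print(np.round(M,3).tolist(),p['fx'])
# project model points
img=p['frame'][:,:,::-1].copy()
for X in [(-.115,-.005,.088),(.0715,.025,.08),(-.0715,.025,.08),(-.0715,.115,.08),(.0715,.115,.08),(0,-.141,.083),(-.145,-.2,.066),(.0445,-.2,.066),(-.0445,-.2,.066)]:
    w=W(th,np.array(X)); t=R.T@(w-o['ee_pos']); q=np.linalg.inv(M)@np.append(t,1)
    if q[2]>0:
        u,v=p['fx']*q[0]/q[2]+p['cx'],p['fy']*q[1]/q[2]+p['cy']; print(X,round(u),round(v))
        cv2.drawMarker(img,(int(u),int(v)),(255,0,255),0,10,1)
cv2.imwrite('pics/w1m.png',cv2.resize(img,(768,576)))
E
```

```text
t 2.3167 tester mm [   1.1 -181.7  231.4] F tester [ 0.04 -0.6   0.55] j [ 0.38  0.44 -0.31  1.69  0.15  1.03 -0.13]
(0, -0.17, 0.11) shift cm [ 1.15 -0.12 12.14] turn 0.2
[[0.001, -0.963, -0.269, 0.069], [1.0, 0.0, 0.001, -0.001], [-0.001, -0.269, 0.963, -0.142], [0.0, 0.0, 0.0, 1.0]] 273.0933069141994
(-0.115, -0.005, 0.088) 135 -11
(0.0715, 0.025, 0.08) 342 -44
(-0.0715, 0.025, 0.08) 183 -45
(-0.0715, 0.115, 0.08) 175 -178
(0.0715, 0.115, 0.08) 351 -176
(0, -0.141, 0.083) 262 142
(-0.145, -0.2, 0.066) 138 191
(0.0445, -0.2, 0.066) 300 192
(-0.0445, -0.2, 0.066) 224 191
```

View pics/w1m.png

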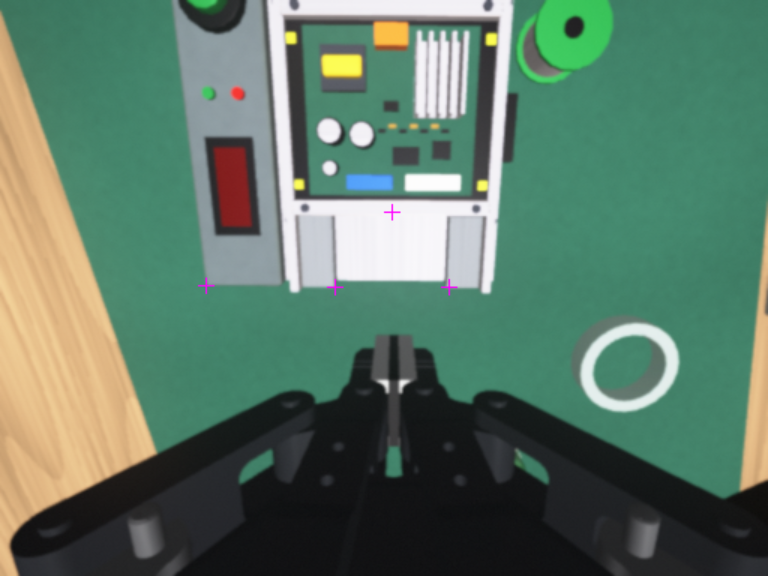

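The model points line up with the wrist image: the rail ends are at (335,287) and (449,287), and the carrier's trailing edge is near (392,212). Next I'll go down behind the push face.

Request:
carry_out(motion=[[0, [0.2, -0.1, 1.5], 0], [0, [0.4, -0.1, 4], 0], [0, [0.5, -0.1, 7], 0], [0, [0.5, -0.1, 10], 0], [0, [0.5, -0.1, 12.5], 0], [0, [0.5, -0.1, 14.2], 0], [0, [0.5, -0.1, 15.2], 0], [0, [0.5, -0.1, 15.4], 0], [0, [0.5, -0.1, 15.4], 0]])

```text
time_s: 3.12
ee_pos: [0.5603, -0.1424, 0.0773]
orientation: [0.759, 0.652, -0.0, -0.0]
force: [-0.2, 0.3, 0.7]
finger_gap: 0.0001
```

```bash
python3 -c "
from mv import *
where(); rel((0,-.155,.077)); rel((0,-.02,.077))"
```

```text
t 3.1167 tester mm [  -1.  -181.    77.3] F tester [-0.29  0.26  0.73] j [ 0.34  0.62 -0.26  1.87  0.24  0.69 -0.21]
(0, -0.155, 0.077) shift cm [2.6  0.1  0.03] turn -0.1
(0, -0.02, 0.077) shift cm [16.1   0.07  0.02] turn -0.1
```

Request:
carry_out(motion=[[0, [0.8, 0.1, 0], 0], [0, [1.7, 0.1, 0], 0], [0, [2.2, 0.1, 0], 0], [0, [2.5, 0.1, 0], 0], [0, [2.7, 0.1, 0], 0], [0, [2.9, 0.1, 0], 0], [0, [3.1, 0.1, 0], 0], [0, [3.3, 0.1, 0], 0], [0, [3.5, 0.1, 0], 0], [0, [3.7, 0.1, 0], 0], [0, [3.9, 0.1, 0], 0], [0, [4.1, 0.1, 0], 0], [0, [4.3, 0.1, 0], 0]])

```text
time_s: 4.2
ee_pos: [0.5681, -0.1011, 0.078]
orientation: [0.759, 0.651, -0.001, 0.001]
force: [-0.8, -6.2, 5.1]
finger_gap: 0.0002
```

```bash
python3 - <<'E'
from mv import *
from workcell import cams
where(); rel((0,-.02,.077))
p=cams.snapshot('wrist'); cv2.imwrite('pics/w2.png',p['frame'][:,:,::-1])
E
```

```text
t 4.2 tester mm [   0.6 -139.    78. ] F tester [ 0.11 -6.29  5.1 ] j [ 0.26  0.61 -0.25  1.87  0.24  0.69 -0.29]
(0, -0.02, 0.077) shift cm [11.9  -0.08  0.07] turn -0.1
```

View pics/w2.png

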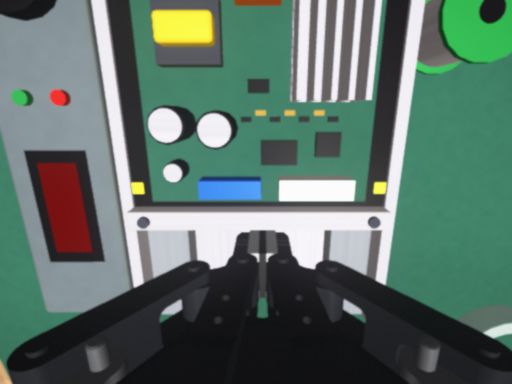

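Request:
carry_out(motion=[[0, [0.2, -0.05, -0.05], 0], [0, [0.5, -0.05, -0.08], 0], [0, [0.8, -0.05, -0.1], 0], [0, [1.1, -0.05, -0.1], 0], [0, [1.4, -0.05, -0.1], 0], [0, [1.7, -0.05, -0.1], 0], [0, [2.0, -0.05, -0.1], 0], [0, [2.3, -0.05, -0.1], 0]])

```text
time_s: 4.92
ee_pos: [0.5709, -0.0757, 0.0782]
orientation: [0.758, 0.652, -0.0, -0.0]
force: [0.3, -1.2, -1.2]
finger_gap: -0.0001
```

```bash
python3 - <<'E'
from mv import *
from workcell import cams
where(); rel((0,-.006,.077))
for n in ['wrist','top']:
    p=cams.snapshot(n); cv2.imwrite('pics/%s3.png'%n,p['frame'][:,:,::-1])
i=cv2.imread('pics/top3.png')[150:280,180:410]; cv2.imwrite('pics/top3c.png',cv2.resize(i,None,fx=3.4,fy=3.4,interpolation=cv2.INTER_CUBIC))
E
```

```text
t 4.9167 tester mm [  -0.4 -113.4   78.2] F tester [ 0.51 -1.17 -1.23] j [ 0.22  0.61 -0.25  1.87  0.23  0.69 -0.32]
(0, -0.006, 0.077) shift cm [10.74  0.05  0.12] turn 0.0
```

View pics/wrist3.png

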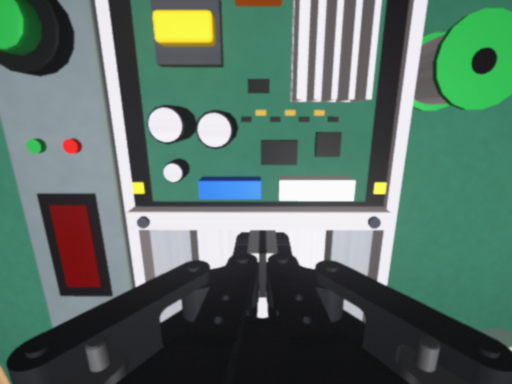

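View pics/top3c.png

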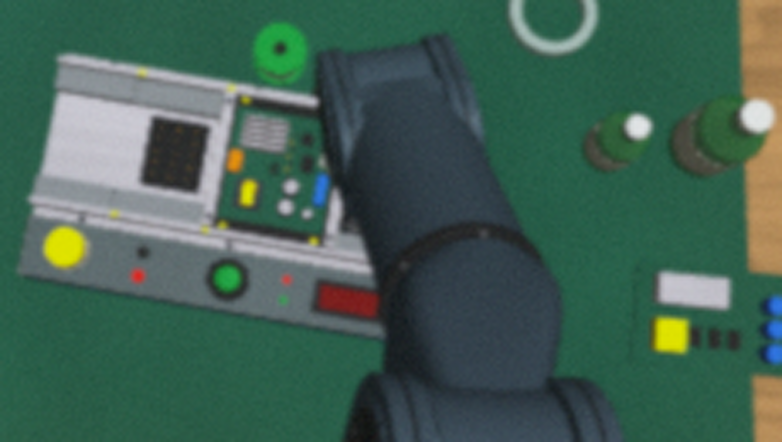

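Only the carrier moves, and it looks the same relative to the fingertip as before, so it is sliding cleanly. I'll keep pushing.

Request:
carry_out(motion=[[0, [0.3, 0.05, 0.02], 0], [0, [0.7, 0.05, 0.03], 0], [0, [1.1, 0.05, 0.03], 0], [0, [1.5, 0.05, 0.03], 0], [0, [1.9, 0.05, 0.03], 0], [0, [2.3, 0.05, 0.03], 0], [0, [2.7, 0.05, 0.03], 0], [0, [3.1, 0.05, 0.03], 0], [0, [3.5, 0.05, 0.03], 0]])

```text
time_s: 5.77
ee_pos: [0.5767, -0.0416, 0.0781]
orientation: [0.758, 0.652, -0.0, 0.0]
force: [-0.6, -5.0, 3.5]
finger_gap: -0.0001
```

```bash
python3 -c "
from mv import *
where(); rel((0,-.006,.077))"
```

```text
t 5.7667 tester mm [  0.2 -78.8  78.1] F tester [ 0.11 -5.03  3.54] j [ 0.15  0.62 -0.25  1.87  0.23  0.69 -0.38]
(0, -0.006, 0.077) shift cm [ 7.28 -0.02  0.11] turn -0.0
```

Request:
carry_out(motion=[[0, [0.3, 0, -0.03], 0], [0, [0.7, 0, -0.05], 0], [0, [1.1, 0, -0.05], 0], [0, [1.5, 0, -0.05], 0], [0, [1.9, 0, -0.05], 0], [0, [2.3, 0, -0.05], 0], [0, [2.7, 0, -0.05], 0], [0, [3.1, 0, -0.05], 0], [0, [3.5, 0, -0.05], 0], [0, [3.9, 0, -0.05], 0], [0, [4.3, 0, -0.05], 0], [0, [4.7, 0, -0.05], 0], [0, [5.0, 0, -0.05], 0], [0, [5.2, 0, -0.05], 0], [0, [5.2, 0, -0.05], 0]])

```text
time_s: 7.02
ee_pos: [0.5846, 0.0107, 0.0785]
orientation: [0.758, 0.652, 0.0, -0.0]
force: [-0.1, 1.0, -0.7]
finger_gap: 0.0
```

```bash
python3 - <<'E'
from mv import *
from workcell import cams
where(); rel((0,-.006,.077))
for n in ['wrist','top']:
    p=cams.snapshot(n); cv2.imwrite('pics/%s4.png'%n,p['frame'][:,:,::-1])
i=cv2.imread('pics/top4.png')[150:280,180:410]; cv2.imwrite('pics/top4c.png',cv2.resize(i,None,fx=3.4,fy=3.4,interpolation=cv2.INTER_CUBIC))
E
```

```text
t 7.0167 tester mm [  0.2 -26.   78.5] F tester [-0.21  1.   -0.73] j [ 0.06  0.62 -0.24  1.85  0.22  0.7  -0.46]
(0, -0.006, 0.077) shift cm [ 2.   -0.02  0.16] turn 0.1
```

View pics/wrist4.png

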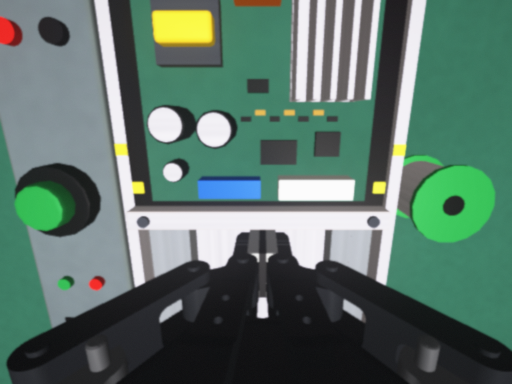

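View pics/top4c.png

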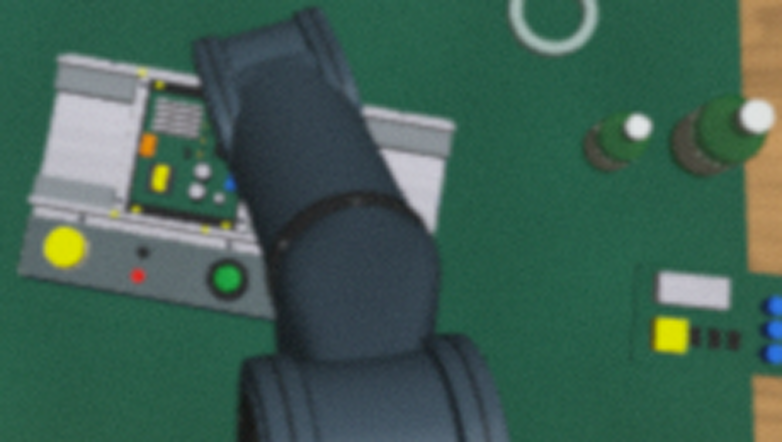

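Request:
carry_out(motion=[[0, [0.2, 0, 0], 0], [0, [0.4, 0, 0], 0], [0, [0.6, 0, 0], 0], [0, [0.8, 0, 0], 0], [0, [1.0, 0, 0], 0], [0, [1.2, 0, 0], 0], [0, [1.4, 0, 0], 0], [0, [1.5, 0, 0], 0], [0, [1.6, 0, 0], 0], [0, [1.7, 0, 0], 0]])

```text
time_s: 7.95
ee_pos: [0.5871, 0.0277, 0.0784]
orientation: [0.758, 0.652, 0.0, -0.0]
force: [0.5, -0.1, 0.4]
finger_gap: -0.0002
```

```bash
python3 -c "
from mv import *
where(); rel((0,-.006,.077))"
```

```text
t 7.95 tester mm [ 0.1 -8.7 78.4] F tester [ 0.49 -0.03  0.38] j [ 0.03  0.63 -0.24  1.84  0.22  0.7  -0.49]
(0, -0.006, 0.077) shift cm [ 0.27 -0.01  0.14] turn 0.1
```

```bash
python3 - <<'E'
from mv import *
from workcell import cams
where()
p=cams.snapshot('wrist'); cv2.imwrite('pics/wrist5.png',p['frame'][:,:,::-1])
d=p['depth']; print(d[215:235:4,180], d[215:235:4,330])
E
```

```text
t 7.95 tester mm [ 0.1 -8.7 78.4] F tester [ 0.49 -0.03  0.38] j [ 0.03  0.63 -0.24  1.84  0.22  0.7  -0.49]
[0.14491777 0.14542449 0.16688015 0.16702607 0.16754793] [0.14374603 0.14449915 0.1730187  0.17298685 0.17394678]
```

View pics/wrist5.png

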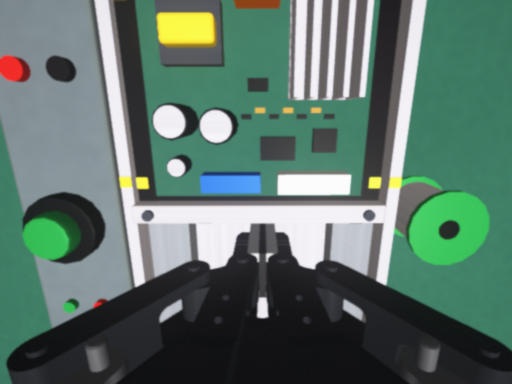

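The carrier seems to have dropped: its tags line up with the lip marks at (125,182) and (395,182), the bar looks lower, and the force is near zero. I'll back off a little and measure its heights.

Request:
carry_out(motion=[[0, [-0.3, 0, 0], 0], [0, [-0.8, 0, 0], 0], [0, [-1.5, 0, 0], 0], [0, [-2.0, 0, -1], 0], [0, [-2.5, 0, -3], 0], [0, [-3.0, 0, -6], 0], [0, [-3.0, 0, -9], 0], [0, [-3.0, 0, -11.5], 0], [0, [-3.0, 0, -13], 0], [0, [-3.0, 0, -13], 0]])

```text
time_s: 8.83
ee_pos: [0.5842, -0.0037, 0.213]
orientation: [0.758, 0.652, 0.003, 0.002]
force: [0.9, -0.3, -0.2]
finger_gap: -0.0001
```

```bash
cat > chk.py <<'E'
from mv import *
from workcell import cams
import sys
def chk(tag):
    o=ctrl.get_obs(); p=cams.snapshot('wrist'); img=p['frame'][:,:,::-1].copy(); cv2.imwrite('pics/%s.png'%tag,img)
    M=np.array(p['tool_from_camera']); R=Ro.from_quat(o['orientation']).as_matrix()
    v,u=np.mgrid[:384,:512]; d=p['depth'].astype(float)
    C=np.stack([(u-p['cx'])/p['fx']*d,(v-p['cy'])/p['fy']*d,d],-1)
    X=(C@M[:3,:3].T+M[:3,3])@R.T+o['ee_pos']; c,s=np.cos(th[2]),np.sin(th[2]); dx=X[...,:2]-th[:2]
    tx=c*dx[...,0]+s*dx[...,1]; ty=-s*dx[...,0]+c*dx[...,1]; z=X[...,2]
    pickle.dump((tx,ty,z,d,img),open(tag+'.pkl','wb'))
    def med(n,a,b,e,f):
        m=(tx>a)&(tx<b)&(ty>e)&(ty<f)&(d>0); print(n,m.sum(),np.round(np.percentile(z[m],[10,50,90])*1000,1) if m.sum()>3 else None)
    med('trail bar L',-.06,-.02,.007,.014); med('trail bar R',.02,.06,.007,.014)
    med('lead bar L',-.06,-.02,.126,.133); med('lead bar R',.02,.06,.126,.133)
    med('lip -',-.073,-.070,-.1,.1); med('lip +',.070,.073,-.1,.1); med('rail',.048,.064,-.08,-.02); med('deck',-.03,.03,-.1,-.03); med('console',-.13,-.09,.03,.08)
    for a in np.arange(-.01,.03,.002):
        m=(abs(tx)<.05)&(ty>a)&(ty<=a+.002)&(d>0); print(round(a*1000+1),np.round(np.median(z[m])*1000,1) if m.sum()>2 else None,end=' | ')
E
python3 - <<'E'
from chk import *
where(); chk('w6'); rel((-.115,-.005,.1)); rel((-.115,-.005,.2))
E
```

```text
t 8.8333 tester mm [  1.9 -40.3 213. ] F tester [ 0.89 -0.21 -0.17] j [ 0.12  0.46 -0.29  1.71  0.15  0.98 -0.38]
trail bar L 322 [84.4 85.4 86.6]
trail bar R 300 [84.6 85.6 86.7]
lead bar L 0 None
lead bar R 0 None
lip - 727 [75.  79.4 80.5]
lip + 609 [78.8 79.7 80.6]
rail 4441 [ 65.9 300.4 305.8]
deck 6843 [ 47.1 244.4 273.3]
console 2187 [64.7 65.6 66.7]
-9 47.8 | -7 47.9 | -5 47.9 | -3 47.8 | -1 47.9 | 1 65.5 | 3 84.3 | 5 85.3 | 7 85.5 | 9 85.6 | 11 85.5 | 13 85.2 | 15 75.6 | 17 76.4 | 19 77.0 | 21 77.6 | 23 87.3 | 25 87.1 | 27 87.1 | 29 87.3 | (-0.115, -0.005, 0.1) shift cm [  3.53 -11.66  11.05] turn -0.1
(-0.115, -0.005, 0.2) shift cm [  3.53 -11.62   1.05] turn -0.1
```

View pics/w6.png

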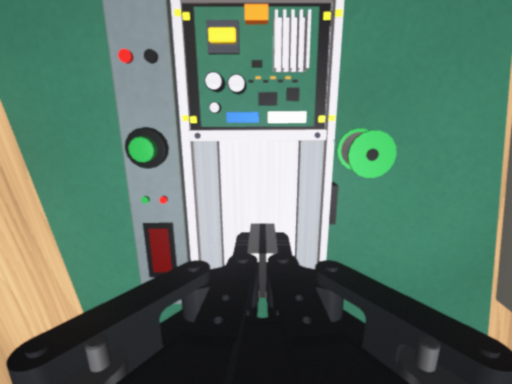

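```bash
python3 - <<'E'
from mv import *
tx,ty,z,d,img=pickle.load(open('w6.pkl','rb'))
h=cv2.cvtColor(img,cv2.COLOR_BGR2HSV)
m=(d>0)&(z>.085)&(z<.091)&(abs(tx+.115)<.03)&(abs(ty+.005)<.03)
print(m.sum(),tx[m].mean(),ty[m].mean(),tx[m].min(),tx[m].max(),ty[m].min(),ty[m].max(),np.median(z[m]))
for n,a,b,e,f in (('plate/board',-.05,.05,.02,.11),):
    for k in np.arange(.015,.14,.01):
        q=(d>0)&(abs(tx)>.058)&(abs(tx)<.066)&(ty>k)&(ty<k+.01); print(round(k+.005,3),q.sum(),np.round(np.median(z[q])*1000,1) if q.sum() else '')
E
```

```text
523 -0.11548668171161368 -0.0045457086176195795 -0.12828277962702778 -0.10380205034275057 -0.017332800782867017 0.008055359412779673 0.08739701140455847
0.02 151 75.8
0.03 145 75.5
0.04 154 75.6
0.05 161 75.6
0.06 162 75.6
0.07 167 75.8
0.08 173 75.7
0.09 174 75.6
0.1 186 75.7
0.11 191 75.9
0.12 221 76.0
0.13 0 
0.14 0
```

Request:
carry_out(motion=[[0, [0.8, -2.5, 0], 0], [0, [1.6, -5.5, 1], 0], [0, [2.6, -8.5, 3], 0], [0, [3.3, -10.8, 5.5], 0], [0, [3.5, -11.6, 8], 0], [0, [3.5, -11.7, 9.5], 0], [0, [3.5, -11.7, 10], 0], [0, [3.5, -11.7, 10], 0], [0, [3.5, -11.7, 10], 0]])

```text
time_s: 9.63
ee_pos: [0.4724, 0.0488, 0.1087]
orientation: [0.758, 0.652, -0.0, -0.0]
force: [-0.6, -0.2, 0.1]
finger_gap: -0.0001
```

```bash
python3 -c "
from chk import *
where(); rel((-.115,-.005,.082)); chk('w7')"
```

```text
t 9.6333 tester mm [-116.4   -5.1  108.7] F tester [-0.58 -0.24  0.13] j [-0.01  0.46 -0.27  2.1   0.21  0.61 -0.58]
(-0.115, -0.005, 0.082) shift cm [0.01 0.15 2.67] turn -0.0
trail bar L 1140 [ 79.5  85.5 196.7]
trail bar R 456 [79.4 85.3 86.2]
lead bar L 0 None
lead bar R 0 None
lip - 1951 [ 79.1 174.2 195.6]
lip + 33 [79.  79.4 80.1]
rail 1445 [65.  65.8 66.4]
deck 4077 [46.9 47.7 48.4]
console 4672 [64.9 65.7 66.6]
-9 61.2 | -7 65.3 | -5 65.5 | -3 65.7 | -1 None | 1 None | 3 84.6 | 5 85.5 | 7 85.5 | 9 85.6 | 11 85.5 | 13 83.9 | 15 75.9 | 17 76.6 | 19 77.3 | 21 84.0 | 23 87.1 | 25 87.1 | 27 87.2 | 29 87.1 |
```

View pics/w7.png

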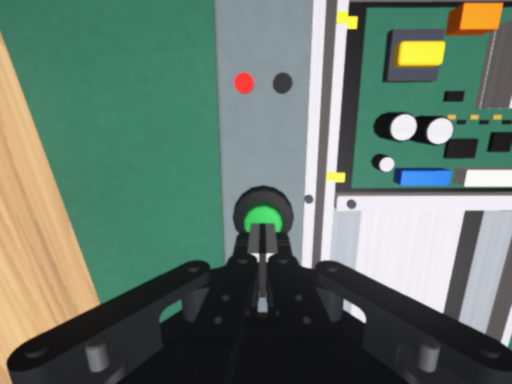

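The plate is level at 75.6–76.0 mm over its whole length (76 is home), so the carrier is seated. Now I'll press the button.

Request:
carry_out(motion=[[0, [0, 0.1, 0.7], 0], [0, [0, 0.1, 1.4], 0], [0, [0, 0.1, 1.8], 0], [0, [0, 0.1, 2.1], 0], [0, [0, 0.1, 2.3], 0], [0, [0, 0.1, 2.45], 0], [0, [0, 0.1, 2.6], 0], [0, [0, 0.1, 2.7], 0], [0, [0, 0.1, 2.75], 0], [0, [0, 0.1, 2.75], 0]])

```text
time_s: 10.52
ee_pos: [0.473, 0.0488, 0.0819]
orientation: [0.758, 0.652, 0.0, 0.0]
force: [-4.1, -1.5, 16.9]
finger_gap: -0.0001
```

```bash
python3 -c "
from mv import *
where(); rel((-.115,-.005,.082))"
```

```text
t 10.5167 tester mm [-115.8   -5.    81.9] F tester [-3.82 -2.13 16.91] j [-0.02  0.5  -0.25  2.12  0.24  0.54 -0.6 ]
(-0.115, -0.005, 0.082) shift cm [-0.    0.08 -0.01] turn 0.0
```

The button has bottomed out at 16.9 N with the tip at 81.9 mm. I'll release it and draw back.

Request:
carry_out(motion=[[0, [0, 0, 0], 0], [0, [0, 0, -0.3], 0], [0, [0, 0, -0.8], 0], [0, [0, 0, -2], 0], [0, [0, 0, -4], 0], [0, [-0.5, 0, -7], 0], [0, [-2, 0, -9.5], 0], [0, [-4, 0, -11.5], 0], [0, [-6, 0, -13], 0], [0, [-8, 0, -14], 0], [0, [-10, 0, -14], 0], [0, [-11, 0, -14], 0], [0, [-11, 0, -14], 0], [0, [-11, 0, -14], 0]])

```text
time_s: 11.68
ee_pos: [0.4565, -0.0594, 0.2207]
orientation: [0.758, 0.652, -0.0, -0.0]
force: [0.3, 0.0, -0.7]
finger_gap: 0.0002
```

```bash
python3 - <<'E'
from chk import *
where(); chk('w8')
tx,ty,z,d,img=pickle.load(open('w8.pkl','rb'))
m=(d>0)&(z>.075)&(z<.095)&(np.hypot(tx+.115,ty+.005)<.011); print('\nbutton z',m.sum(),np.median(z[m]) if m.sum() else None)
for k in np.arange(.015,.14,.02):
    q=(d>0)&(abs(tx)>.058)&(abs(tx)<.066)&(ty>k)&(ty<k+.01); print(round(k+.005,3),q.sum(),np.round(np.median(z[q])*1000,1) if q.sum() else '')
p=cams.snapshot('top'); cv2.imwrite('pics/top8.png',cv2.resize(p['frame'][:,:,::-1],(768,576)))
E
```

```text
t 11.6833 tester mm [-116.1 -114.4  220.7] F tester [ 0.34  0.07 -0.7 ] j [ 0.26  0.28 -0.3   1.99  0.1   0.89 -0.24]
trail bar L 317 [84.7 85.6 86.7]
trail bar R 380 [84.4 85.7 87.1]
lead bar L 0 None
lead bar R 0 None
lip - 508 [78.8 79.6 80.6]
lip + 459 [78.9 79.8 80.7]
rail 889 [64.9 65.8 66.7]
deck 3336 [46.8 47.7 48.7]
console 1406 [64.7 65.7 66.6]
-9 48.0 | -7 48.1 | -5 48.0 | -3 47.9 | -1 47.9 | 1 48.1 | 3 73.1 | 5 84.0 | 7 85.2 | 9 85.5 | 11 85.8 | 13 85.3 | 15 75.8 | 17 76.7 | 19 77.1 | 21 80.9 | 23 87.3 | 25 87.0 | 27 87.3 | 29 87.0 | 
button z 469 0.08759729220470877
0.02 163 75.9
0.04 189 75.8
0.06 1 74.6
0.08 0 
0.1 0 
0.12 0 
0.14 0
```

View pics/w8.png

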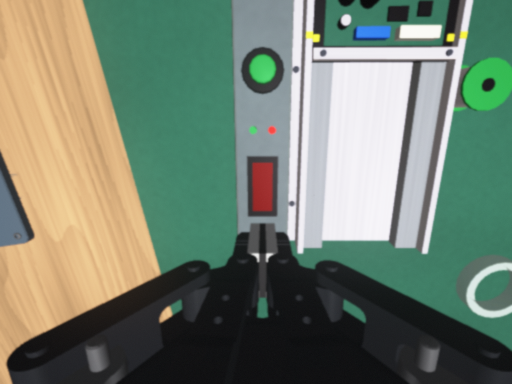

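View pics/top8.png

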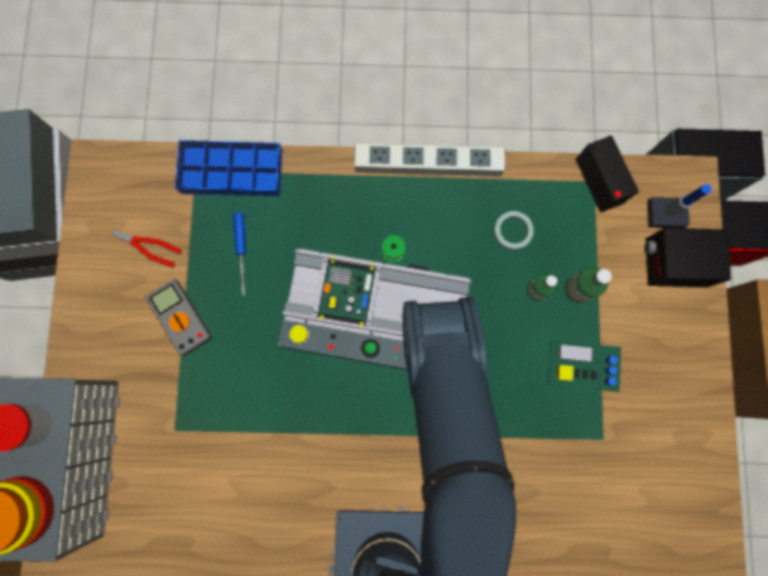

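The button is back up at 87.6 mm, the carrier is home, and nothing else on the bench has moved. I'm handing the job in.

```bash
python3 -c "
from workcell import ctrl
print(ctrl.finish_job())"
```

```text
the job is handed in; nothing more can be done
None
```

The board carrier is home in the notches, the start button was pressed and came back up, and I handed the job in at about 12 s of the 43 s allowed.

- **Carrier:** I pushed it with the shut fingertips along the rails in slow steps until it dropped. The tags on the carrier line up with the yellow notch marks, and the trailing bar reads 85.5 mm (86 is home). After the drop the plate read level along its length at 75.5–76.0 mm (76 is home). After the press I could only re-check its trailing part (75.8–75.9 mm).
- **Start button:** I pressed it to the bottom at about 17 N with the fingertip at 81.9 mm (82 is fully down). Afterwards its top read 87.6 mm, against 88 mm nominal.
- **Other things:** The arm is drawn back and touching nothing. In the last top view the other things stand where they were.
- **Disagreements:** While pushing I briefly saw 3.5–5 N of vertical force at the fingertip, so I raised the tool about 1 mm, and pictures showed no tipping. My hand-picked points in the side camera were about 2.5 pixels off the tester fit, but the wrist camera confirmed the fit. The leading bar's height was never measured directly, as it was out of view in the wrist pictures.

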